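# Hook the carriage return spring at the right load with a spring puller

### The arm

A 6-joint arm with a two-finger parallel gripper is mounted at the origin on a cart in front of the work surface, level with it; the furniture and walls round the work are solid. World frame = base frame: x ahead of the robot, y to its left, z up, the work surface at z = 0. Lengths are in m, angles in rad, forces in N, time in s.
With the tool pointing down it reaches from about 0.25 to 0.775 m from the base axis. Payload 4 kg.
Tool frame: the origin (TCP) lies on the centre line of the jaws, within the pads' length; the fingertips stand 19 mm ahead of it and the grasp point (between the pads) is the TCP; x points along the fingers, z is the direction in which the jaws open and shut, and the axes are right-handed (so a half turn about x gives the same grasp; the last joint's range is limited). The gripper opens to 94 mm and grips with 3 to 60 N. Pads are 16 mm wide; open, the fingers measure 119 mm over their backs; the gripper's body (75 mm by 177 mm) begins 78 mm behind the grasp point.
Start: joints at [1.074, 0.087, 1.371, -0, 1.684, -0.103], TCP at [0.211, 0.508, 0.225] pointing down, gripper open.
Joint ranges: [-3.1, 3.1], [-0.76, 2.03], [0.27, 2.55], [-1.08, 4.22], [0.17, 2.65], [-2.57, 2.57]. Speed limits (rad/s): [2.79, 2.79, 3.14, 3.14, 3.14, 3.14].

### API

Orientations are given as [roll, pitch, yaw] about the fixed x, y, z axes, in that order (R = Rz(yaw) Ry(pitch) Rx(roll)).
In Python, from bench import robot, snapshot, camera_params gives the robot as it stands.
- The arm moves only by the tool step_arm, never from a script. Its argument "motion" is text: rows parted by semicolons, each of 7 numbers parted by spaces: the opening in per cent of the stroke, from 0 (shut) to 100 (fully open), then the shift along the tool's x, y, z in cm, then the turn, a rotation vector about the tool's x, y, z in rad. A call has 1 to 20 rows; each row shifts and turns the commanded pose from where the row before left it, along the tool's axes as they then stand; what a row does not reach is not made up. A row lasts 1/12 s, in which the tool goes at most 41.7 mm and 7.16 degrees, less where a joint would pass 70% of its speed; a pose out of reach is approached as far as the arm can. A call with a gripper value outside its range is refused whole. The fingers move at their own pace and stop on an object; the grip force is fixed at half the most. Time passes only in rows, so rows that do not move let the fingers close. It gives the time, the measured TCP pose, the force and the opening at its end, in the units of the state.
- robot.get_obs(): the state, without advancing time (a new reading comes with each control period).
- snapshot(name): name is "side" or "top"; returns the picture (384x512x3 uint8, red, green, blue); there is no depth.
- camera_params(name): a dict with "fx", "fy", "cx", "cy" (pixels), "R" (3x3) and "t" (3): a world point X has camera coordinates R X + t. Camera axes: x right, y down, z forward; pixel columns grow to the right and rows downward; lengths in m; the calibration is good to about 2 mm. A picture is of the moment at which its call begins. camera_params takes no time and is no camera call.
- robot.close_job(): hands the job in, once; it reports no verdict.
The state is a dict: "time": time; "joint_positions": joint angles; "qvel": joint speeds; "joint_torque": joint torques, N m; "tool_pos": TCP position; "ee_rot": TCP orientation; "wrist_force": force on the tool from outside, world axes, zero at the start; "wrist_torque": the same for the moment, N m; "width": finger opening in m.
Only numpy, scipy, OpenCV 4.12 (cv2) and the standard library are available. Lean on these libraries where they do the work, as an engineer would, in place of code of your own. Each camera call takes 0.05 s, during which the arm holds its last target.

### The job

Take the spring puller from its stand, put its pin in the pull eye of the return spring's end plate, stretch the spring and hook the end plate under the head of the anchor post (near, middle or far) that leaves it pulling with 10 N, give or take 2.5 N; the spring's tension differs from time to time and must be felt. Work gently: never load the end plate with more than 30 N, never touch it with the fingers, and do not disturb the things lying around. Then put the puller back upright in its stand, fully home, and let go.

Things in the scene. Friction and masses are not known exactly. Their poses are not given: they have to be found in the camera images.
- bench: Fixed grey base plate, 240 x 150 x 10 mm, with carriage, return spring and three like anchor posts in a fan. Origin: centre of underside; x from carriage to posts, z up. Pivot at (-70, 0, 44) mm. A post: boss 18 mm across, 10 to 18 mm above the table; neck 6 mm across above it; head 10 mm across, 27.5 to 31.5 mm above the table.
- pivot (a point): The spring's pivot, 44 mm above the table. The spring swings freely about it (+-0.6 rad) and tilts: left alone it stands level, so the end plate hovers clear over the heads; pressing it down at the pull eye takes 1 N at first and 2 to 4 N when it is 21 mm lower (0.15 rad), the height at which it hooks; let go it rises again.
- end_plate: Steel plate 50 x 28 x 4 mm at the spring's free end, with a slot 18 x 16 mm (length x width) for the post and beyond it a square pull eye 10 x 10 mm for the puller's pin. x: from pivot to eye; z: upper side. Origin at mid thickness, 2 mm short of the slot end. Pulling it outward takes 0.3 to 10 N to start (hidden, different each time, not seen from its place) and 0.32 N more per mm.
- pull_eye (a point): Centre of the pull eye at the plate's upper face; at rest 138 mm from the pivot and 46 mm above the table. A pin that pulls outward bears on its outer edge, 5 mm beyond this point.
- slot_end (a point): Middle of the slot's outer end, at mid thickness; at rest 124 mm from the pivot, always 14 mm nearer it than the eye's centre. Hooked, it bears on the neck's outer side, 3 mm beyond the post's axis as seen from the pivot, under the head (20 to 26 mm above the table). To go down over a head it must be 5 to 13 mm beyond the post's axis.
- near_neck (a point): Middle of the neck of the nearest post, 125 mm from the pivot, right of the bench's centre line (bearing -0.36 rad from the bench's x axis); 22 mm above the table.
- mid_neck (a point): The same of the middle post, 137 mm from the pivot, on the centre line.
- far_neck (a point): The same of the farthest post, 149 mm from the pivot, left of the centre line (bearing +0.36 rad).
- near_post: Nearest anchor post (boss and neck); origin on its axis at the foot of its boss, 10 mm above the table, z up.
- mid_post: Middle anchor post, likewise.
- far_post: Farthest anchor post, likewise.
- puller: Spring puller, 87 mm long, 170 to 350 g, upright in the stand. Origin: tip of its steel pin; z up along it. From the tip: pin 6 mm across to 10 mm; stem 17 mm across, 10 to 32 mm (its shoulder presses the end plate down); flange 34 mm across, 32 to 37 mm; black square handle 24 x 24 mm, 37 to 87 mm, sides along x and y.
- stand: Aluminium block 60 x 60 x 38 mm, fixed, with an upright hole 22 mm across and 35 mm deep in its middle. Origin at the centre of its underside. The puller's flange rests on its top, so that the puller's tip stands 6 mm above the table.
- lens_case: Round white case, 57 mm across, 20 mm high; leave alone. Origin: centre of underside.
- mouse: Black computer mouse, 104 x 60 x 39 mm; leave alone. Origin: centre of underside.
- angle_bracket: Small metal angle bracket, 50 mm; leave alone. Origin: centre of underside.
Mind the look-alikes: they are no part of the job. What is shaped like the puller but red is not meant. Leave any pink or turquoise look-alike of the stand alone.

How it is judged:
On the way, in this order (a step that is already met when the one before it is completed fails the run):
1. the puller has pulled the end plate outward with more than 6 N (contact force between puller and end_plate above 6 N and distance between slot_end and pivot above 0.126 m), for 0.1 s.
2. the end plate is hooked under the head of an anchor post and pulls on it with 7.5 to 12.5 N (z of slot_end in the frame of bench below 0.03 m and ((horizontal distance between slot_end and near_neck below 0.007 m and contact force between end_plate and near_post between 7.5 and 12.5 N) or (horizontal distance between slot_end and mid_neck below 0.007 m and contact force between end_plate and mid_post between 7.5 and 12.5 N) or (horizontal distance between slot_end and far_neck below 0.007 m and contact force between end_plate and far_post between 7.5 and 12.5 N))), for 0.2 s.
At the end, for the whole second after the job is handed in: The end plate is caught under one post's head (slot end within 7 mm of its axis, below 30 mm) and pulls on that post with 7.5 to 12.5 N; the puller stands in its stand (within 6 mm of the axis, at most 4 mm short of home, tilted under 0.12 rad), let go, at rest (all of step 2 and z of puller in the frame of stand below 0.01 m and horizontal distance between puller and stand below 0.006 m and angle between puller's own z axis and vertical below 0.12 rad and linear speed of puller below 0.02 m/s); the robot touches nothing.
It fails at once if the puller loads the end plate with more than 30 N (contact force between puller and end_plate above 30 N).
It fails at once if the fingers touch the end plate (contact force between the fingers and end_plate above 0.5 N).
It fails at once if a thing lying around is moved by more than 20 mm (distance of any of lens_case, mouse, angle_bracket from where it was at the start of the episode above 0.02 m).
It also fails if it takes over 72 s, if anything falls off the work surface, if the arm or the gripper's body presses on something with over 40 N, if the wrist force passes 120 N, or if a joint passes its speed limit or range.

## Working session

There is one attempt and no reset: what is moved stays moved. The work goes in short steps, Python scripts to look and compute and a tool call to move; the robot and the scene stay as the last step left them, time stands still between calls to the robot, and variables do not carry over. Pictures are saved under pics/ and viewed, and the job is handed in when it is done.

Besides the shell and the picture viewer there is one more tool, called after ">>>" as a command line: name --argument value ..., lists and objects as JSON in quotes. step_arm: Moves the arm, as the interface text tells. Its arguments: {"type":"object","properties":{"motion":{"type":"string"}},"required":["motion"]}

```bash
mkdir -p pics; ls
python3 - <<'E'
from bench import robot,snapshot,camera_params
import cv2
for n in("side","top"):
    im=snapshot(n); cv2.imwrite(f"pics/{n}0.png",cv2.cvtColor(im,cv2.COLOR_RGB2BGR))
    print(n,camera_params(n))
o=robot.get_obs(); print(o)
E
```

```text
pics
side {'fx': 368.45061794455347, 'fy': 368.45061794455347, 'cx': 261.2018027668723, 'cy': 188.09838143967718, 'R': array([[ 0.97517639, -0.22063208, -0.01877467],
       [-0.134857  , -0.52452236, -0.84064849],
       [ 0.17562629,  0.82231246, -0.54125561]]), 't': array([-0.53236829,  0.10707655,  1.0189157 ])}
top {'fx': 349.5273682416182, 'fy': 349.5273682416182, 'cx': 257.21516637225045, 'cy': 191.28702091167276, 'R': array([[-0.02885374, -0.99926559, -0.02521385],
       [-0.99861054,  0.02992923, -0.04337306],
       [ 0.04409584,  0.02392734, -0.99874073]]), 't': array([0.01312637, 0.53556726, 1.11639626])}
{'time': 0.1, 'joint_positions': array([ 1.07388054e+00,  8.79029695e-02,  1.37209662e+00, -2.06972176e-05,
        1.68360335e+00, -1.03114986e-01]), 'qvel': array([ 1.17061263e-03, -6.53091896e-04, -3.40044354e-03,  7.84070337e-04,
       -6.90972199e-04, -7.29705443e-05]), 'joint_torque': array([ 1.25537477e-03, -3.41254771e+01, -3.03300405e+01,  7.18740234e-02,
        3.05135746e-02, -9.49340847e-05]), 'tool_pos': array([0.21083455, 0.50748972, 0.22341253]), 'ee_rot': array([ 3.04870981,  1.56878593, -2.05748227]), 'wrist_force': array([-0.02251396, -0.68334889,  0.49953499]), 'wrist_torque': array([-0.03968365,  0.02806962, -0.00216107]), 'width': 0.09434633010600743}
```

View pics/side0.png

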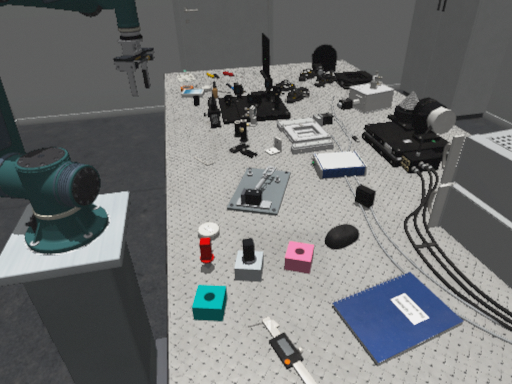

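View pics/top0.png

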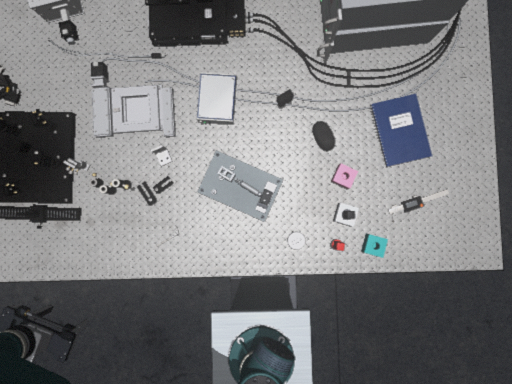

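The side view shows a black-handled puller in the grey stand at (249,255), a red look-alike at (206,250), and pink (299,256) and turquoise (210,302) stands. In the top view the same things are at (347,214), (338,246), (346,176) and (376,246). The black handle in the aluminium block fits the description. I'll confirm with an enlarged crop.

Run:
```python
import cv2,numpy as np
t=cv2.imread("pics/top0.png");s=cv2.imread("pics/side0.png")
a=cv2.resize(t[140:225,190:290],None,fx=7.5,fy=7,interpolation=cv2.INTER_CUBIC)
cv2.imwrite("pics/cb_top.png",a[:600,:800])
b=cv2.resize(s[160:215,225:300],None,fx=10,fy=10,interpolation=cv2.INTER_CUBIC);cv2.imwrite("pics/cb_side.png",b)
c=cv2.resize(t[195:235,320:370],None,fx=8,fy=8,interpolation=cv2.INTER_CUBIC)
d=cv2.resize(s[232:282,225:275],None,fx=6.4,fy=6.4,interpolation=cv2.INTER_CUBIC)
cv2.imwrite("pics/cpull.png",np.hstack([c,d]))
```

```text
(no output)
```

View pics/cb_top.png

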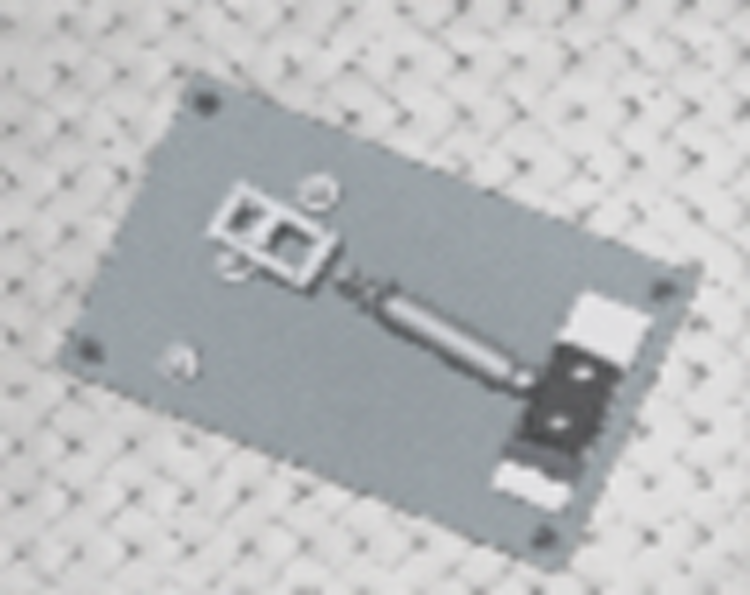

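View pics/cb_side.png

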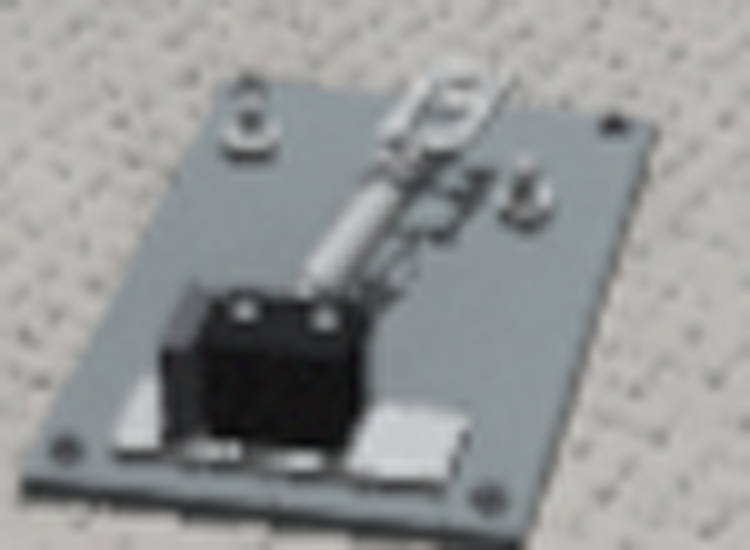

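View pics/cpull.png

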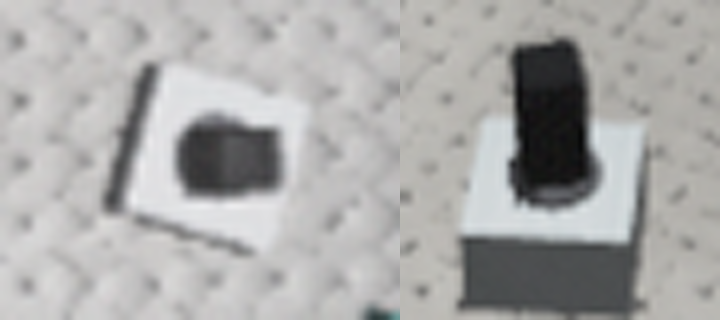

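```bash
cat > h.py <<'E'
import numpy as np,cv2
from bench import robot,snapshot,camera_params
from scipy.spatial.transform import Rotation as Ro
def ray(n,px,z):
    c=camera_params(n);R,t=c['R'],c['t']
    d=R.T@np.array([(px[0]-c['cx'])/c['fx'],(px[1]-c['cy'])/c['fy'],1.]);o=-R.T@t
    return o+d*(z-o[2])/d[2]
def proj(n,X):
    c=camera_params(n);p=c['R']@np.asarray(X,float)+c['t']
    return np.array([c['fx']*p[0]/p[2]+c['cx'],c['fy']*p[1]/p[2]+c['cy']])
E
python3 - <<'E'
from h import *
t=cv2.imread("pics/top0.png");s=cv2.imread("pics/side0.png")
hs=cv2.cvtColor(t,cv2.COLOR_BGR2HSV)
print(t[175,225],t[160,215],t[150,200])
def biggest(m,lo=None):
    cs,_=cv2.findContours(m,cv2.RETR_EXTERNAL,cv2.CHAIN_APPROX_NONE);return max(cs,key=cv2.contourArea)
# bench: bluish tint
d=t[...,0].astype(int)-t[...,2]
m=((d>8)).astype(np.uint8)*255;m[:140]=0;m[225:]=0;m[:,:190]=0;m[:,290:]=0
m=cv2.morphologyEx(m,cv2.MORPH_CLOSE,np.ones((3,3)))
c=biggest(m);r=cv2.minAreaRect(c);print("bench rect",r,cv2.contourArea(c))
bx=cv2.boxPoints(r)+0.0
W=np.array([ray("top",p,.01) for p in bx]);print(W, W.mean(0))
for i in range(4):
    v=W[(i+1)%4]-W[i];print(np.linalg.norm(v),np.arctan2(v[1],v[0]))
# stand top: bright region
g=cv2.cvtColor(t,cv2.COLOR_BGR2GRAY)
print(g[200:230,330:365])
E
```

```text
[148 146 145] [166 163 155] [189 189 190]
bench rect ((239.7216796875, 185.37631225585938), (72.90186309814453, 45.3859748840332), 23.96249008178711) 3181.0
[[ 0.54156805  0.19226743  0.01      ]
 [ 0.67504361  0.12903943  0.01      ]
 [ 0.57167256 -0.08458137  0.01      ]
 [ 0.43971898 -0.02107497  0.01      ]] [0.5570008  0.05391263 0.01      ]
0.14769396199217705 -0.442390910634928
0.2373171309431861 -2.0214809659692614
0.14644046611175496 2.6930342365855555
0.23640687417611472 1.1253939075343897
[[180 205 207 ... 195 194 191]
 [195 197 199 ... 191 184 182]
 [196 189 187 ... 193 189 186]
 ...
 [200 197 196 ... 191 192 195]
 [191 194 196 ... 186 197 204]
 [179 188 200 ... 170 195 212]]
```

Run:
```python
from h import *
t=cv2.imread("pics/top0.png");s=cv2.imread("pics/side0.png")
C=np.array([.557,.054]);yaw=1.124
u=np.array([np.cos(yaw),np.sin(yaw)]);v=np.array([-u[1],u[0]])
P=C-.07*u
pts={'piv':(*P,.044),'eye':(*(P+.138*u),.046),'slot':(*(P+.124*u),.044)}
for n,b,r in(('near',-.36,.125),('mid',0,.137),('far',.36,.149)):
    pts[n]=(*(P+r*(np.cos(b)*u+np.sin(b)*v)),.0315)
big={}
for n,im,(x0,y0,x1,y1),k in(("top",t,(190,140,290,225),7),("side",s,(225,160,300,215),10)):
    a=cv2.resize(im[y0:y1,x0:x1],None,fx=k,fy=k,interpolation=cv2.INTER_CUBIC)
    for q,X in pts.items():
        p=proj(n,X);print(n,q,p.round(1),np.round(X,4))
        c=(int((p[0]-x0+.5)*k),int((p[1]-y0+.5)*k));cv2.circle(a,c,3,(0,0,255),-1)
    cv2.imwrite(f"pics/ov_{n}.png",a)
```

```text
top piv [259.1 193.6] [ 0.5268 -0.0091  0.044 ]
top eye [219.  175.8] [0.5864 0.1153 0.046 ]
top slot [223.1 177.7] [0.5803 0.1027 0.044 ]
top near [231.2 166.3] [0.617  0.0773 0.0315]
top mid [219.9 176.4] [0.5859 0.1144 0.0315]
top far [212.4 191.1] [0.5397 0.1393 0.0315]
side piv [255.2 189.4] [ 0.5268 -0.0091  0.044 ]
side eye [265.3 166.1] [0.5864 0.1153 0.046 ]
side slot [264.3 168.8] [0.5803 0.1027 0.044 ]
side near [277.4 174.5] [0.617  0.0773 0.0315]
side mid [265.3 170.1] [0.5859 0.1144 0.0315]
side far [249.8 168.2] [0.5397 0.1393 0.0315]
```

View pics/ov_top.png

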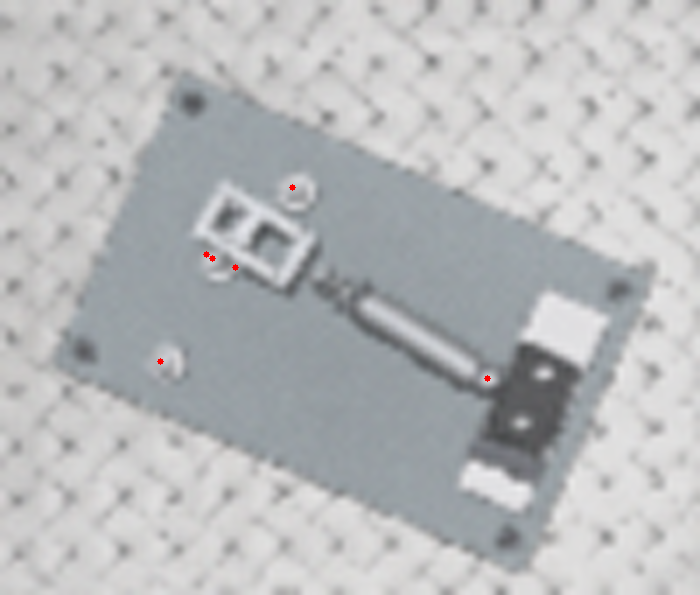

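View pics/ov_side.png

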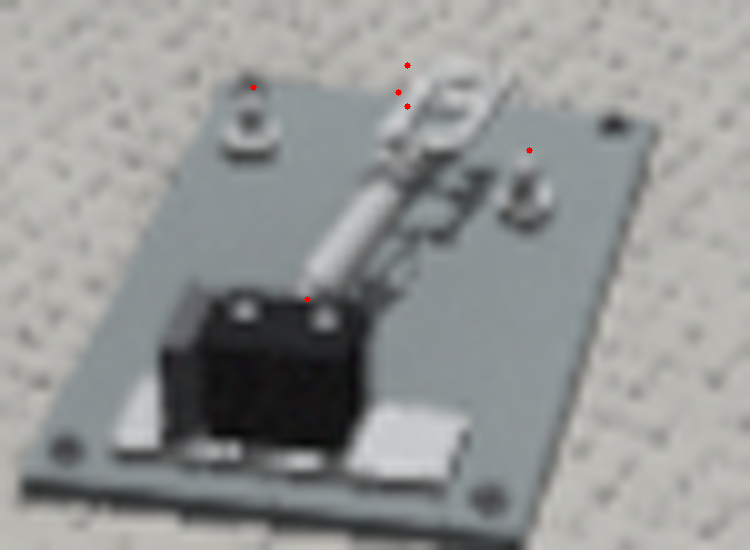

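Run:
```python
from h import *
t=cv2.imread("pics/top0.png");s=cv2.imread("pics/side0.png")
print("stand from corners",ray("top",(346.5,214.0),.038))
f=lambda p:(320+p[0]/8-.5,195+p[1]/8-.5)
print("handle top",ray("top",f((252,160)),.093))
for q in[(222,128),(282,128),(282,192),(222,192)]: print(ray("top",f(q),.093)[:2])
g=lambda p:(225+p[0]/7-.0,0)
# side: crop offset (225,232) scale 6.4, displaced 400
k=lambda p:(225+(p[0]-400)/6.4-.5,232+p[1]/6.4-.5)
for q in[(515,52),(575,42),(587,68),(519,72)]: print("side top corner",ray("side",k(q),.093)[:2])
st=[(482,118),(644,122),(630,242),(462,234)]
W=np.array([ray("side",k(q),.038) for q in st]);print(W,W.mean(0))
W=np.array([ray("top",f(q),.038) for q in[(160,65),(307,100),(268,250),(128,210)]]);print(W)
gt=cv2.cvtColor(t,cv2.COLOR_BGR2GRAY); print(gt[205:224,338:360])
a=cv2.resize(s[232:275,230:270],None,fx=14,fy=14,interpolation=cv2.INTER_CUBIC)
a=cv2.convertScaleAbs(a,alpha=1.6,beta=10);cv2.imwrite("pics/hs.png",a)
```

```text
stand from corners [ 0.45522093 -0.28007065  0.038     ]
handle top [ 0.45490265 -0.28075821  0.093     ]
[ 0.46705855 -0.27018028]
[ 0.46642661 -0.29228819]
[ 0.44276523 -0.29132007]
[ 0.44338386 -0.2692334 ]
side top corner [ 0.44238503 -0.27689576]
side top corner [ 0.46367604 -0.27674944]
side top corner [ 0.46495687 -0.29112526]
side top corner [ 0.44185344 -0.28750251]
[[ 0.4328626  -0.24686996  0.038     ]
 [ 0.49049827 -0.26338784  0.038     ]
 [ 0.47218346 -0.3214625   0.038     ]
 [ 0.41615489 -0.30373396  0.038     ]] [ 0.45292481 -0.28386357  0.038     ]
[[ 0.49134469 -0.25972179  0.038     ]
 [ 0.47603069 -0.31624466  0.038     ]
 [ 0.41811242 -0.29874677  0.038     ]
 [ 0.43515895 -0.24509478  0.038     ]]
[[ 89 156 222 224 223 224 224 223 222 223 219 215 208 196 184 181 187 198
  200 194 187 182]
 [101 171 225 224 221 221 222 221 223 221 221 223 223 220 203 179 190 207
  204 195 188 182]
 [130 204 224 224 223 224 224 223 223 223 222 222 223 223 221 221 222 221
  216 203 193 178]
 [150 223 226 223 223 224 222 214 210 208 220 220 224 222 223 222 224 222
  223 222 208 186
[... 697 characters left out ...]
2  77  80  73  76  72  95 163
  210 198 193 186]
 [225 224 224 209 148  75  57  56  55  65  76  77  73  74  72  70 102 166
  209 195 187 193]
 [224 223 225 224 197 106  75  68  66  67  77  75  89 108 108 112 140 188
  201 190 185 193]
 [223 224 222 224 207 156 144 135 132 123 134 138 155 186 187 190 199 214
  198 197 193 192]
 [225 223 223 225 225 223 224 225 217 209 224 226 226 225 225 224 222 213
  200 201 196 192]
 [204 212 220 224 225 225 227 225 224 224 224 224 223 223 223 224 219 209
  207 200 194 192]
 [132 159 182 201 210 219 224 224 223 222 223 223 223 222 222 223 217 202
  202 195 196 190]
 [154 157 143 136 145 184 205 213 217 221 225 223 225 224 222 223 218 202
  200 195 194 187]]
```

View pics/hs.png

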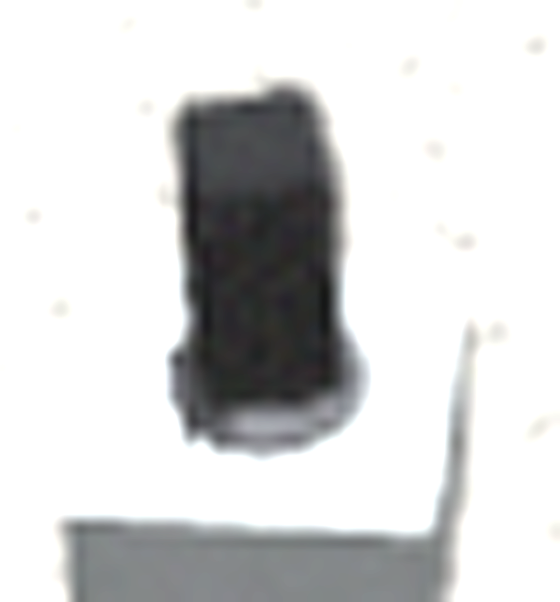

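```bash
cat >> h.py <<'E'
def st():
    o=robot.get_obs();R=Ro.from_euler('xyz',o['ee_rot']).as_matrix();return o,R
def to(p,zyaw=None):
    "tool-frame shift (cm) to world TCP p, and turn about tool x to get z axis at world yaw"
    o,R=st();d=R.T@(np.array(p)-o['tool_pos'])*100
    zy=np.arctan2(R[1,2],R[0,2])
    print("t",round(o['time'],2),"pos",o['tool_pos'].round(4),"zyaw",round(zy,3),"ytool",R[:,1].round(3),"d_cm",d.round(2),"F",o['wrist_force'].round(2),"T",o['wrist_torque'].round(3),"w",round(o['width'],4))
    if zyaw is not None:
        a=(zyaw-zy+np.pi/2)%np.pi-np.pi/2
        print("turn about tool x:",round(-a,3)," or", round(-a+np.sign(a)*np.pi,3),"q6",o['joint_positions'][5])
        c,s=np.cos(a),np.sin(a);R2=np.array([[c,-s,0],[s,c,0],[0,0,1]])@R
        print("shift if turned first",(R2.T@(np.array(p)-o['tool_pos'])*100).round(2))
E
python3 -c "
from h import *
o,R=st();print(R.round(3));to([.4545,-.2815,.16],np.pi/2-.04)"
```

```text
[[-0.001 -0.923  0.384]
 [-0.002  0.384  0.923]
 [-1.     0.    -0.002]]
t 0.1 pos [0.2108 0.5075 0.2234] zyaw 1.177 ytool [-0.923  0.384  0.   ] d_cm [  6.46 -52.78 -63.5 ] F [-0.02 -0.68  0.5 ] T [-0.04   0.028 -0.002] w 0.0943
turn about tool x: -0.354  or 2.788 q6 -0.10311498645751918
shift if turned first [  6.49 -27.5  -77.85]
```

>>> step_arm --motion "60 0 0 0 -0.12 0 0;60 0 0 0 -0.12 0 0;60 0 0 0 -0.12 0 0;60 0 -1.25 -3.54 0 0 0;60 0 -1.25 -3.54 0 0 0;60 0 -1.25 -3.54 0 0 0;60 0 -1.25 -3.54 0 0 0;60 0 -1.25 -3.54 0 0 0;60 0 -1.25 -3.54 0 0 0;60 0 -1.25 -3.54 0 0 0;60 0 -1.25 -3.54 0 0 0;60 0 -1.25 -3.54 0 0 0;60 0 -1.25 -3.54 0 0 0;60 0 -1.25 -3.54 0 0 0;60 0 -1.25 -3.54 0 0 0;60 0 -1.25 -3.54 0 0 0;60 0 -1.25 -3.54 0 0 0;60 0 -1.25 -3.54 0 0 0;60 0 -1.25 -3.54 0 0 0;60 0 -1.25 -3.54 0 0 0"

```text
time: 1.77
tool_pos: [0.4029, -0.1026, 0.2241]
ee_rot: [0.236, 1.57, 1.772]
wrist_force: [0.3, 0.7, 0.2]
width: 0.0561
```

```bash
python3 -c "
from h import *
to([.4545,-.2815,.16],np.pi/2-.04)"
```

```text
t 1.77 pos [ 0.4029 -0.1026  0.2241] zyaw 1.536 ytool [-0.999  0.035  0.   ] d_cm [  6.41  -5.77 -17.7 ] F [0.33 0.74 0.21] T [ 0.021 -0.057  0.034] w 0.0561
turn about tool x: 0.005  or -3.136 q6 -1.9224880073639472
shift if turned first [  6.41  -5.87 -17.67]
```

>>> step_arm --motion "60 0 -1.15 -3.5 0 0 0;60 1.3 -1.15 -3.5 0 0 0;60 1.3 -1.15 -3.5 0 0 0;60 1.3 -1.15 -3.5 0 0 0;60 1.3 -1.15 -3.0 0 0 0;60 1.2 0 0 0 0 0;60 0 0 0 0 0 0;60 0 0 0 0 0 0"

```text
time: 2.43
tool_pos: [0.454, -0.2715, 0.1591]
ee_rot: [0.804, 1.567, 2.34]
wrist_force: [0.3, -0.5, 1.1]
width: 0.0562
```

Run:
```python
from h import *
to([.4545,-.2815,.07],np.pi/2-.04)
ims=[]
for n,(x0,y0,x1,y1) in(("side",(200,170,300,290)),("top",(300,160,400,280))):
    im=cv2.cvtColor(snapshot(n),cv2.COLOR_RGB2BGR)
    ims.append(cv2.resize(im[y0:y1,x0:x1],None,fx=4,fy=4,interpolation=cv2.INTER_CUBIC))
cv2.imwrite("pics/g1.png",np.hstack(ims))
```

```text
t 2.43 pos [ 0.454  -0.2715  0.1591] zyaw 1.537 ytool [-0.999  0.034  0.003] d_cm [ 8.91 -0.11 -1.02] F [ 0.32 -0.53  1.07] T [ 0.008 -0.059 -0.018] w 0.0562
turn about tool x: 0.006  or -3.136 q6 -2.1835164052656886
shift if turned first [ 8.91 -0.12 -1.02]
```

View pics/g1.png

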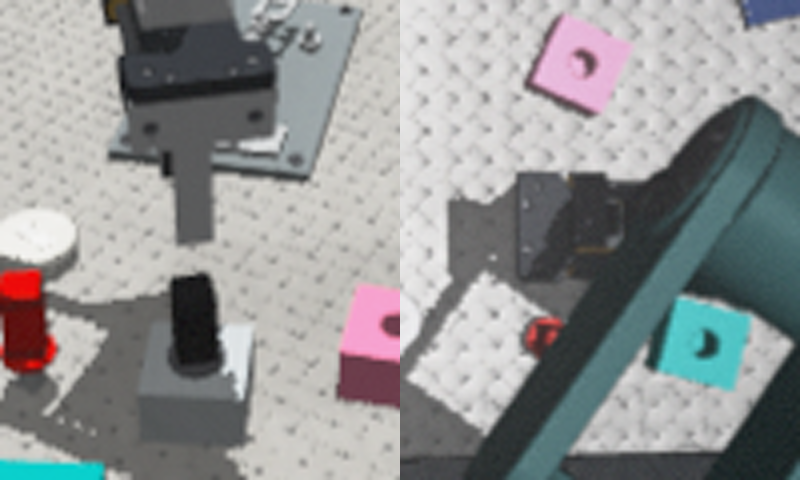

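Run:
```python
from h import *
o,R=st();p=o['tool_pos']
for dz in(-.036,-.028,.028,.036):
    q=p+R[:,2]*dz+R[:,0]*.019
    print(dz,(proj("side",q)-[200,170])*4)
```

```text
-0.036 [197.55041671 240.0774459 ]
-0.028 [195.0823297  230.60908819]
0.028 [178.91956743 168.60365072]
0.036 [176.75827353 160.31224785]
```

>>> step_arm --motion "60 0 -0.1 -0.5 0 0 0;60 1 0 -0.5 0 0 0;60 2 0 0 0 0 0;60 2 0 0 0 0 0;60 2 0 0 0 0 0;60 1.7 0 0 0 0 0;60 0 0 0 0 0 0;60 0 0 0 0 0 0"

```text
time: 3.2
tool_pos: [0.4549, -0.282, 0.0727]
ee_rot: [0.954, 1.569, 2.491]
wrist_force: [0.3, 0.9, 0.6]
width: 0.0565
```

Run:
```python
from h import *
to([.4545,-.2815,.07],np.pi/2-.04)
ims=[]
for n,(x0,y0,x1,y1) in(("side",(200,170,300,290)),("top",(300,160,400,280))):
    im=cv2.cvtColor(snapshot(n),cv2.COLOR_RGB2BGR)
    ims.append(cv2.resize(im[y0:y1,x0:x1],None,fx=4,fy=4,interpolation=cv2.INTER_CUBIC))
cv2.imwrite("pics/g2.png",np.hstack(ims))
```

```text
t 3.2 pos [ 0.4549 -0.282   0.0727] zyaw 1.537 ytool [-0.999  0.033  0.002] d_cm [0.27 0.04 0.05] F [0.26 0.88 0.59] T [ 0.011 -0.067  0.054] w 0.0565
turn about tool x: 0.007  or -3.135 q6 -2.1983140532845864
shift if turned first [0.27 0.04 0.05]
```

View pics/g2.png

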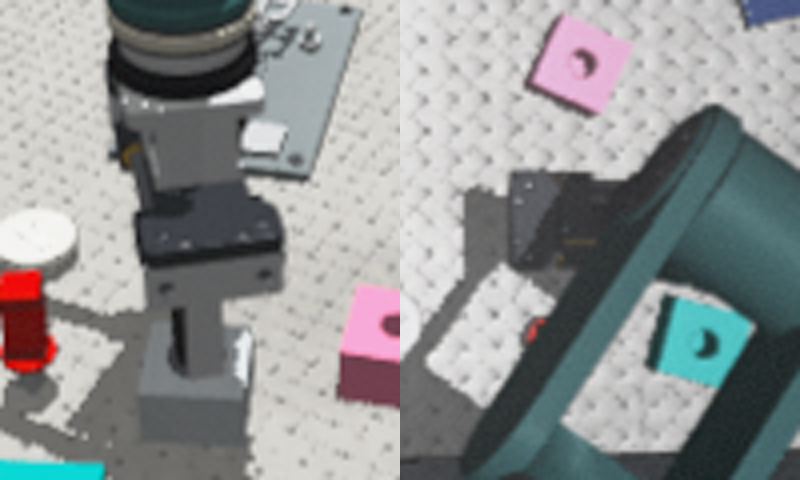

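>>> step_arm --motion "0 0 0 0 0 0 0;0 0 0 0 0 0 0;0 0 0 0 0 0 0;0 0 0 0 0 0 0;0 0 0 0 0 0 0;0 0 0 0 0 0 0"

```text
time: 3.8
tool_pos: [0.4557, -0.282, 0.0738]
ee_rot: [-0.417, 1.569, 1.12]
wrist_force: [0.3, 2.2, 2.0]
width: 0.0242
```

>>> step_arm --motion "0 -0.5 0 0 0 0 0;0 -0.5 0 0 0 0 0;0 -1 0 0 0 0 0;0 -1 0 0 0 0 0;0 -2 0 0 0 0 0;0 0 0 0 0 0 0;0 0 0 0 0 0 0"

```text
time: 4.38
tool_pos: [0.4565, -0.2835, 0.1255]
ee_rot: [-2.201, 1.566, -0.664]
wrist_force: [-0.3, -0.2, -3.3]
width: 0.0239
```

Run:
```python
from h import *
to([.5864,.1153,.17],1.124)
im=cv2.cvtColor(snapshot("side"),cv2.COLOR_RGB2BGR)
cv2.imwrite("pics/g3.png",cv2.resize(im[140:270,190:310],None,fx=4.6,fy=4.6,interpolation=cv2.INTER_CUBIC))
```

```text
t 4.38 pos [ 0.4565 -0.2835  0.1255] zyaw 1.537 ytool [-0.999  0.034 -0.004] d_cm [ -4.51 -11.65  40.28] F [-0.29 -0.16 -3.27] T [ 0.063  0.004 -0.046] w 0.0239
turn about tool x: 0.413  or -2.729 q6 -2.198199717795186
shift if turned first [-4.58  5.5  41.56]
```

View pics/g3.png

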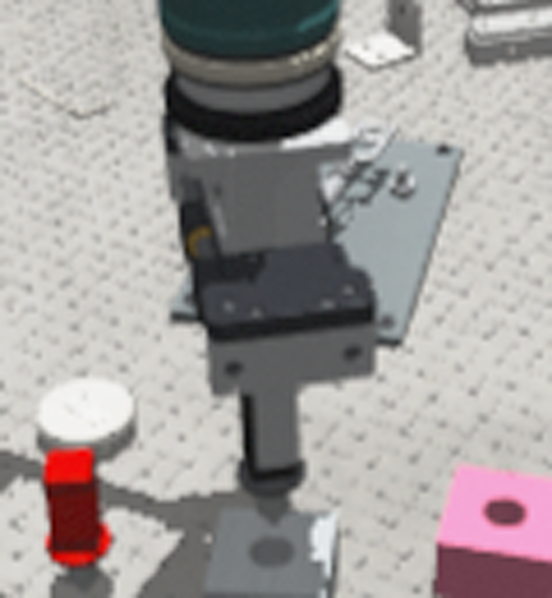

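Run:
```python
from h import *
f=lambda p:(190+p[0]/7-.5,140+p[1]/7-.5)
C=np.array([ray("top",f(q),.046)[:2] for q in[(222,182),(318,238),(293,290),(195,233)]]);print(C,C.mean(0))
for i in range(4):print(np.linalg.norm(C[i]-C[(i+1)%4]))
ax=(C[0]+C[3]-C[1]-C[2])/2;ax/=np.linalg.norm(ax);yw=np.arctan2(ax[1],ax[0])
print("ax",ax,yw,"eye",C.mean(0)+.016*ax,"pivot",C.mean(0)-.122*ax)
print("eye px",ray("top",f((232,217)),.045),"slot px",ray("top",f((272,243)),.045))
k=lambda p:(225+p[0]/10-.5,160+p[1]/10-.5)
print("side eye px",ray("side",k((458,92)),.045), "slot?")
for n,q in(('near',(299,191)),('far',(170,362))):print(n,ray("top",f(q),.018))
t=cv2.imread("pics/top0.png");s=cv2.imread("pics/side0.png")
a=cv2.resize(t[160:198,208:240],None,fx=15,fy=15,interpolation=cv2.INTER_CUBIC)
b=cv2.resize(s[160:190,245:285],None,fx=15,fy=15,interpolation=cv2.INTER_CUBIC)
cv2.imwrite("pics/z1.png",a);cv2.imwrite("pics/z2.png",b)
```

```text
[[0.61882768 0.10752103]
 [0.59222084 0.06494504]
 [0.56918286 0.07678475]
 [0.59620494 0.12024641]] [0.59410908 0.09237431]
0.05020596735064915
0.025902261873894206
0.05117722001956215
0.02595618324408219
ax [0.52897281 0.84863877] 1.0134066129856385 eye [0.60257265 0.10595253] pivot [ 0.5295744  -0.01115962]
eye px [0.60300158 0.1035231  0.045     ] slot px [0.59071188 0.08579295 0.045     ]
side eye px [0.59847229 0.09649259 0.045     ] slot?
near [0.61693663 0.07556965 0.018     ]
far [0.53987245 0.13704189 0.018     ]
```

View pics/z1.png

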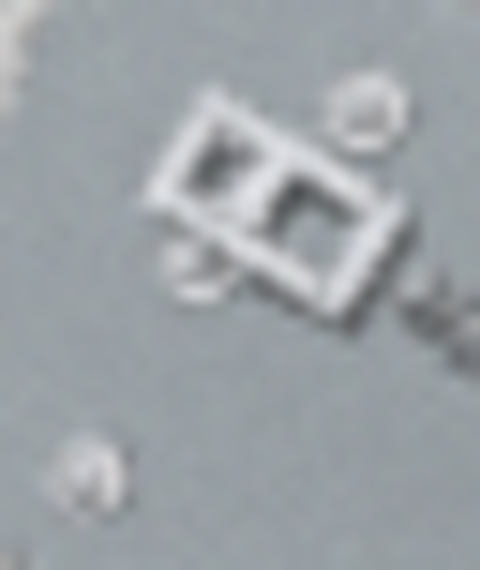

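View pics/z2.png

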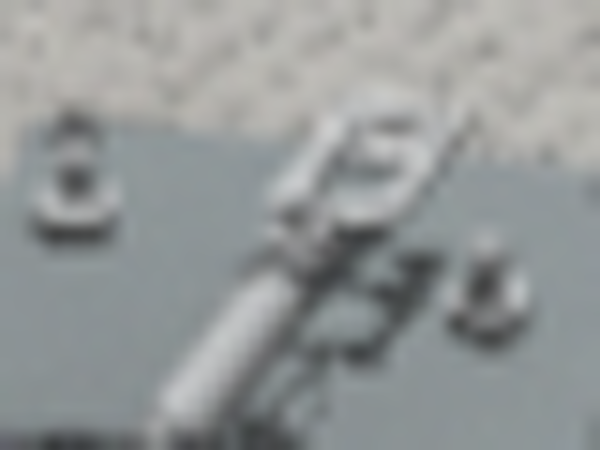

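Run:
```python
from h import *
print(proj("side",(.603,.105,.045)),proj("side",(.603,.105,.046))*15-np.array([245,160])*15+7)
to([.603,.105,.15],1.05)
```

```text
[271.02830806 167.25242532] [397.40440341 111.72715761]
t 4.43 pos [ 0.4557 -0.2828  0.124 ] zyaw 1.537 ytool [-0.999  0.034 -0.001] d_cm [ -2.62 -13.41  39.26] F [-0.43  0.25 -2.84] T [ 0.036  0.006 -0.017] w 0.0237
turn about tool x: 0.487  or -2.655 q6 -2.198156039085324
shift if turned first [-2.64  6.52 40.97]
```

>>> step_arm --motion "0 -1.3 0 0 0.12 0 0;0 -1.3 0 0 0.12 0 0;0 0 0 0 0.12 0 0;0 0 0 0 0.125 0 0;0 0 0.55 3.4 0 0 0;0 0 0.55 3.4 0 0 0;0 0 0.55 3.4 0 0 0;0 0 0.55 3.4 0 0 0;0 0 0.55 3.4 0 0 0;0 0 0.55 3.4 0 0 0;0 0 0.55 3.4 0 0 0;0 0 0.55 3.4 0 0 0;0 0 0.55 3.4 0 0 0;0 0 0.55 3.4 0 0 0;0 0 0.55 3.4 0 0 0;0 0 0.4 3.4 0 0 0;0 0 0 0 0 0 0;0 0 0 0 0 0 0;0 0 0 0 0 0 0"

```text
time: 6.02
tool_pos: [0.601, 0.1033, 0.148]
ee_rot: [2.437, 1.568, -2.794]
wrist_force: [0.0, -0.5, -3.2]
width: 0.0239
```

```bash
cat > look.py <<'E'
from h import *
import sys
to([.603,.105,.15],1.05)
im=cv2.cvtColor(snapshot("side"),cv2.COLOR_RGB2BGR);cv2.imwrite("pics/s_%s.png"%sys.argv[1],im)
a=cv2.resize(im[130:190,230:310],None,fx=10,fy=10,interpolation=cv2.INTER_CUBIC)
cv2.imwrite("pics/zs_%s.png"%sys.argv[1],a)
if len(sys.argv)>2:
    im=cv2.cvtColor(snapshot("top"),cv2.COLOR_RGB2BGR);cv2.imwrite("pics/t_%s.png"%sys.argv[1],im)
    cv2.imwrite("pics/zt_%s.png"%sys.argv[1],cv2.resize(im[140:225,190:290],None,fx=7,fy=7,interpolation=cv2.INTER_CUBIC))
E
python3 look.py a 1
```

```text
t 6.02 pos [0.601  0.1033 0.148 ] zyaw 1.052 ytool [-0.869  0.496  0.002] d_cm [-0.21 -0.09  0.24] F [ 0.04 -0.53 -3.23] T [-0.005 -0.039 -0.047] w 0.0239
turn about tool x: 0.002  or -3.139 q6 -0.9745867682953444
shift if turned first [-0.21 -0.09  0.24]
```

View pics/zs_a.png

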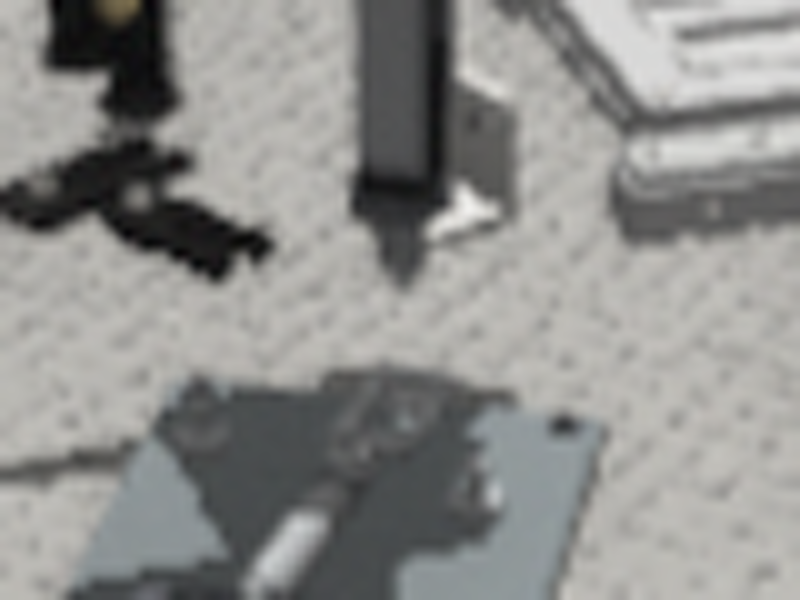

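View pics/zt_a.png

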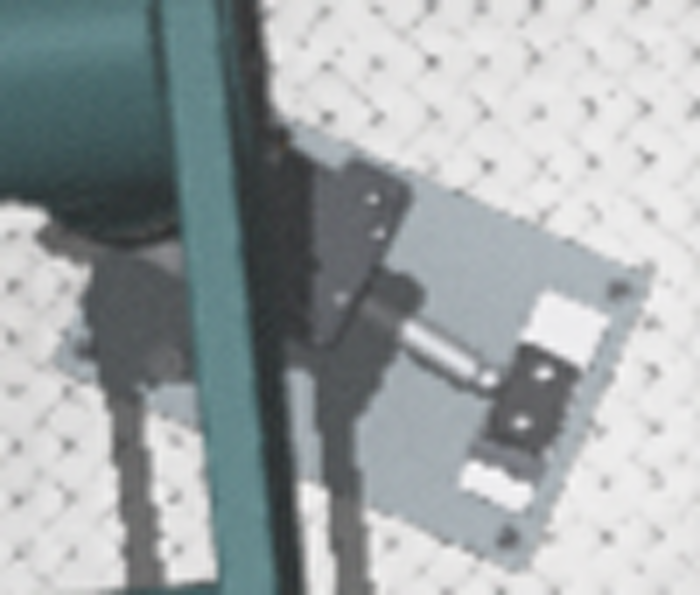

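Run:
```python
from h import *
o,R=st();p=o['tool_pos'];T=p+R[:,0]*.0675
print(T,proj("side",T),"obs 269.85 158.25")
for d in(-.002,.002): print(d,proj("side",T+R[:,1]*d),proj("side",T+R[:,2]*d), proj("side",T+[0,0,d]))
print(T+R[:,0]*.0)
# axis of puller: flange
print("flange ctr",proj("side",p+R[:,0]*(.0675-.032)))
```

```text
[0.60107098 0.10247546 0.08125089] [270.58005512 157.71931462] obs 269.85 158.25
-0.002 [271.18918712 157.79745927] [270.40720494 158.00762961] [270.5832142  158.27887186]
0.002 [269.97145782 157.64123857] [270.75243019 157.43179212] [270.57689016 157.15871635]
[0.60107098 0.10247546 0.08125089]
flange ctr [270.54238634 148.61873342]
```

>>> step_arm --motion "0 1 -0.3 0.3 0 0 0;0 1 0 0 0 0 0;0 1 0 0 0 0 0;0 0 0 0 0 0 0;0 0 0 0 0 0 0"

```text
time: 6.53
tool_pos: [0.6047, 0.1044, 0.1175]
ee_rot: [2.148, 1.567, -3.084]
wrist_force: [0.5, 0.4, -3.6]
width: 0.0237
```

```bash
python3 look.py b
python3 - <<'E'
from h import *
im=cv2.imread("pics/s_b.png");a=cv2.resize(im[140:190,250:300],None,fx=12,fy=12,interpolation=cv2.INTER_CUBIC)
cv2.imwrite("pics/zz_b.png",cv2.convertScaleAbs(a,alpha=1.7,beta=-10))
o,R=st();T=o['tool_pos']+R[:,0]*.0675+R[:,1]*.0025
print(T,proj("side",T),((proj("side",T)-[250,140])+.5)*12, "eye",((proj("side",(.603,.105,.046))-[250,140])+.5)*12)
E
```

```text
t 6.53 pos [0.6047 0.1044 0.1175] zyaw 1.051 ytool [-0.868  0.496  0.003] d_cm [-3.25  0.19 -0.04] F [ 0.49  0.36 -3.59] T [-0.003 -0.014  0.045] w 0.0237
turn about tool x: 0.001  or -3.14 q6 -0.9729556785310751
shift if turned first [-3.25  0.19 -0.04]
[0.60311051 0.10580542 0.05112848] [270.99261561 165.46695102] [257.91138735 311.60341226] eye [258.32352272 329.78172609]
```

View pics/zz_b.png

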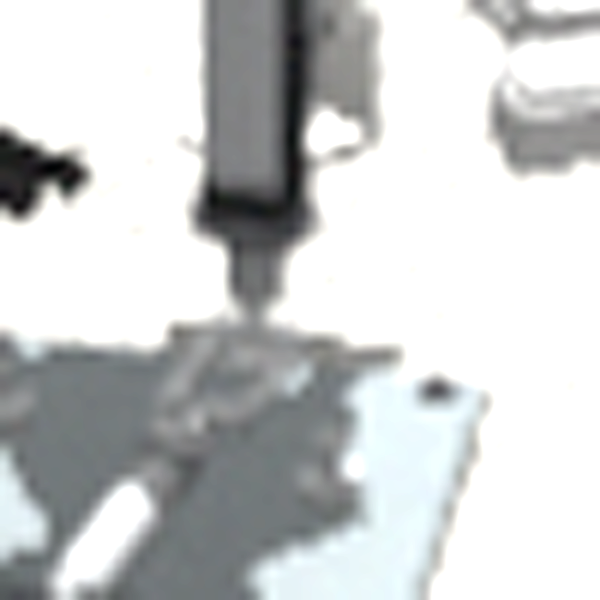

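>>> step_arm --motion "0 0.4 -0.05 0 0 0 0;0 0.3 0 0 0 0 0;0 0.3 0 0 0 0 0;0 0 0 0 0 0 0;0 0 0 0 0 0 0"

```text
time: 7.0
tool_pos: [0.6061, 0.1046, 0.1092]
ee_rot: [2.036, 1.57, 3.088]
wrist_force: [0.5, -0.1, -2.9]
width: 0.0238
```

```bash
python3 look.py c
python3 - <<'E'
from h import *
im=cv2.imread("pics/s_c.png");a=cv2.resize(im[140:190,250:300],None,fx=12,fy=12,interpolation=cv2.INTER_CUBIC)
cv2.imwrite("pics/zz_c.png",cv2.convertScaleAbs(a,alpha=1.7,beta=-10))
E
```

```text
t 7.0 pos [0.6061 0.1046 0.1092] zyaw 1.052 ytool [-0.868  0.496  0.   ] d_cm [-4.07  0.29 -0.12] F [ 0.54 -0.13 -2.92] T [-0.055 -0.013  0.011] w 0.0238
turn about tool x: 0.002  or -3.14 q6 -0.9733582090091013
shift if turned first [-4.07  0.29 -0.12]
```

View pics/zz_c.png

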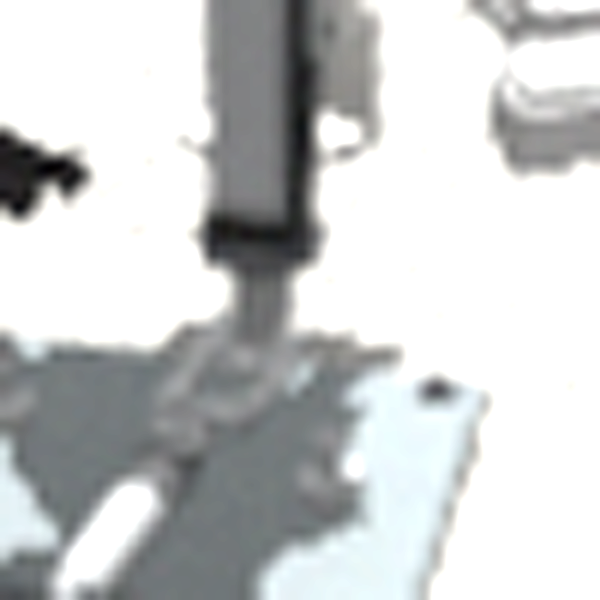

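>>> step_arm --motion "0 0.2 0 0 0 0 0;0 0.1 0 0 0 0 0;0 0 0 0 0 0 0"

```text
time: 7.3
tool_pos: [0.6061, 0.1046, 0.1062]
ee_rot: [1.984, 1.57, 3.036]
wrist_force: [0.2, -0.5, -3.0]
width: 0.0239
```

>>> step_arm --motion "0 0 0 0 0 0 0"

```text
time: 7.38
tool_pos: [0.6062, 0.1046, 0.1064]
ee_rot: [1.747, 1.571, 2.799]
wrist_force: [-0.4, -0.2, -2.6]
width: 0.0236
```

>>> step_arm --motion "0 0 0 0 0 0 0"

```text
time: 7.47
tool_pos: [0.6063, 0.1046, 0.1065]
ee_rot: [-0.406, 1.571, 0.646]
wrist_force: [0.6, 0.1, -2.8]
width: 0.0238
```

```bash
python3 look.py d
python3 - <<'E'
from h import *
im=cv2.imread("pics/s_d.png");a=cv2.resize(im[140:190,250:300],None,fx=12,fy=12,interpolation=cv2.INTER_CUBIC)
cv2.imwrite("pics/zz_d.png",cv2.convertScaleAbs(a,alpha=1.7,beta=-10))
E
```

```text
t 7.47 pos [0.6063 0.1046 0.1065] zyaw 1.052 ytool [-0.868  0.496 -0.   ] d_cm [-4.35  0.31 -0.13] F [ 0.58  0.05 -2.76] T [ 0.006 -0.009 -0.041] w 0.0238
turn about tool x: 0.002  or -3.14 q6 -0.9733536014153911
shift if turned first [-4.35  0.31 -0.13]
```

View pics/zz_d.png

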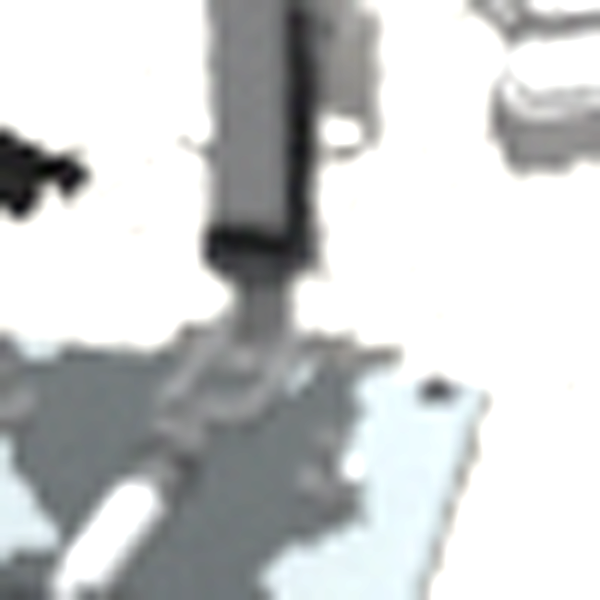

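>>> step_arm --motion "0 0 0 0.2 0 0 0;0 0 0 0.2 0 0 0;0 0 0 0.1 0 0 0;0 0 0 0 0 0 0"

```text
time: 7.85
tool_pos: [0.6083, 0.1083, 0.1062]
ee_rot: [2.856, 1.569, -2.376]
wrist_force: [-2.6, -3.6, -1.7]
width: 0.0237
```

>>> step_arm --motion "0 0 0 0 0 0 0"

```text
time: 7.93
tool_pos: [0.6084, 0.1083, 0.1062]
ee_rot: [2.827, 1.569, -2.404]
wrist_force: [-2.7, -4.2, -1.5]
width: 0.0236
```

Run:
```python
from h import *
from scipy.optimize import least_squares
px={'near':(232.0,167.0),'mid':(221.2,177.0),'far':(213.2,191.2)}
g={'near':(-.36,.125),'mid':(0,.137),'far':(.36,.149)}
W={k:ray("top",v,.018)[:2] for k,v in px.items()};print(W)
def pos(x,k):b,r=g[k];return x[:2]+r*np.array([np.cos(x[2]+b),np.sin(x[2]+b)])
hole=ray("top",(239.64,185.29),.01)[:2]
def f(x,c=1): return np.concatenate([pos(x,k)-W[k] for k in g]+[c*(x[:2]+.07*np.array([np.cos(x[2]),np.sin(x[2])])-hole)])
for c in(0,1):
    r=least_squares(f,[.527,-.009,1.124],args=(c,));print(r.x,(r.fun*1000).round(1),{k:pos(r.x,k).round(4) for k in g})
    x=r.x
o,R=st();T=o['tool_pos']+.0675*R[:,0]+.0025*R[:,1];v=T[:2]-x[:2];print(T,"r",np.hypot(*v),"bearing",np.arctan2(v[1],v[0]))
F=o['wrist_force'];print(F,np.arctan2(-F[1],-F[0]))
```

```text
{'near': array([0.61626487, 0.07627984]), 'mid': array([0.5850133, 0.1119898]), 'far': array([0.53997519, 0.13893263])}
[ 0.5247256  -0.00969872  1.11083209] [-0.1 -0.7  0.5  1.1 -0.4 -0.4 -0.  -0. ] {'near': array([0.6161, 0.0756]), 'mid': array([0.5855, 0.1131]), 'far': array([0.5396, 0.1386])}
[ 0.52547753 -0.00973018  1.11527562] [ 0.2 -0.3  0.7  1.3 -0.3 -0.3 -0.7 -0.6] {'near': array([0.6165, 0.076 ]), 'mid': array([0.5857, 0.1133]), 'far': array([0.5397, 0.1386])}
[0.60611482 0.10949862 0.03873666] r 0.1439370678117415 bearing 0.976137706104847
[-2.6636842  -4.16787756 -1.47366772] 1.0021229572341095
```

>>> step_arm --motion "0 0 0 0.4 0 0 0;0 0 0.2 0.4 0 0 0;0 0 0.4 0.3 0 0 0;0 0 0.4 0.3 0 0 0;0 0 0.4 0.2 0 0 0;0 0 0.4 0.1 0 0 0;0 0 0.3 0.1 0 0 0;0 0 0 0 0 0 0;0 0 0 0 0 0 0"

```text
time: 8.68
tool_pos: [0.5979, 0.1323, 0.1056]
ee_rot: [3.024, 1.564, -2.208]
wrist_force: [-4.1, -8.5, -2.8]
width: 0.0236
```

>>> step_arm --motion "0 0 0 0 0 0 0"

```text
time: 8.77
tool_pos: [0.598, 0.1322, 0.1056]
ee_rot: [3.02, 1.564, -2.212]
wrist_force: [-4.6, -7.6, -2.6]
width: 0.0239
```

```bash
cat > chk.py <<'E'
from h import *
P=np.array([.5255,-.0098])
o,R=st();T=o['tool_pos']+.0675*R[:,0]+.0025*R[:,1];v=T[:2]-P;b=np.arctan2(v[1],v[0])
F=o['wrist_force']-[.2,0,-3.2];print("tip",T.round(4),"r",np.hypot(*v).round(4),"bearing",b.round(3),"Frad",(F[:2]@v/np.hypot(*v)).round(2),"Fdir",np.arctan2(-F[1],-F[0]).round(3),"Fz",F[2].round(2),"tilt",R[:,0].round(3))
E
python3 chk.py; python3 look.py e;python3 - <<'E'
from h import *
to([.5985,.1347,.1065])
im=cv2.imread("pics/s_e.png");a=cv2.resize(im[140:190,240:290],None,fx=12,fy=12,interpolation=cv2.INTER_CUBIC)
cv2.imwrite("pics/zz_e.png",cv2.convertScaleAbs(a,alpha=1.7,beta=-10))
E
```

```text
tip [0.5955 0.1331 0.0381] r 0.1591 bearing 1.115 Frad -8.95 Fdir 1.005 Fz 0.55 tilt [-0.004 -0.006 -1.   ]
t 8.77 pos [0.598  0.1322 0.1056] zyaw 1.051 ytool [-0.868  0.497  0.001] d_cm [-4.43 -1.78 -2.15] F [-4.63 -7.6  -2.65] T [-1.97   1.018 -0.029] w 0.0239
turn about tool x: 0.001  or -3.141 q6 -0.9227797115519001
shift if turned first [-4.43 -1.79 -2.14]
t 8.82 pos [0.598  0.1322 0.1056] zyaw 1.051 ytool [-0.868  0.497  0.001] d_cm [-0.09  0.08  0.24] F [-3.89 -8.33 -2.9 ] T [-1.951  0.921 -0.018] w 0.024
```

View pics/zz_e.png

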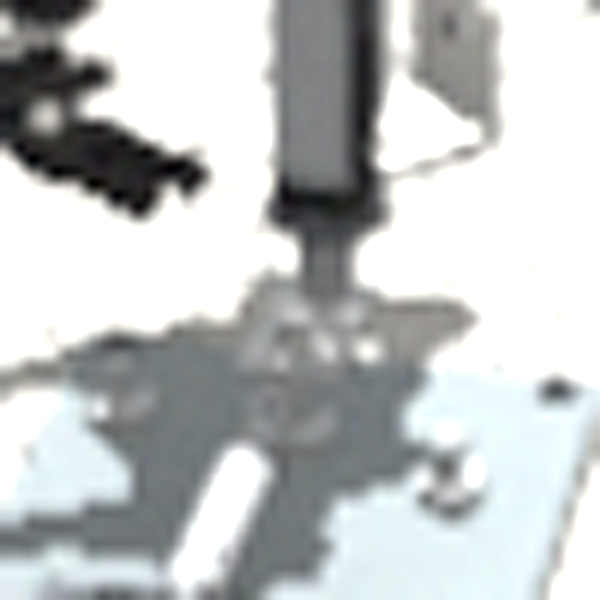

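Run:
```python
from h import *
print("far",proj("side",(.5397,.1386,.016)),"obs 249.5 173.8; near",proj("side",(.6165,.076,.016)),"obs 277.2 180.2")
im=cv2.imread("pics/s_e.png")
o,R=st();T=o['tool_pos']+.0675*R[:,0]+.0025*R[:,1]
print("stem", proj("side",T+[0,0,.02]), "pin col obs", 240+325/12-.5)
print("flange", proj("side",T+[0,0,.032]), "obs", 240+(270+385)/24-.5)
```

```text
far [250.03488388 172.42506369] obs 249.5 173.8; near [277.3494956  178.93352482] obs 277.2 180.2
stem [266.70566585 159.91680789] pin col obs 266.5833333333333
flange [266.66611454 156.65321082] obs 266.7916666666667
```

>>> step_arm --motion "0 0 0.1 0.3 0 0 0;0 0.3 0 0 0 0 0;0 0.3 0 0 0 0 0;0 0.3 0 0 0 0 0;0 0 0 0 0 0 0"

```text
time: 9.23
tool_pos: [0.5982, 0.1349, 0.096]
ee_rot: [2.958, 1.562, -2.274]
wrist_force: [-4.7, -8.7, -1.6]
width: 0.0239
```

```bash
python3 chk.py
```

```text
tip [0.5957 0.1357 0.0285] r 0.1615 bearing 1.121 Frad -9.98 Fdir 1.06 Fz 1.55 tilt [-0.006 -0.007 -1.   ]
```

>>> step_arm --motion "0 0.3 0 0 0 0 0;0 0.2 0 0 0 0 0;0 0.2 0 0 0 0 0;0 0 0 0 0 0 0"

```text
time: 9.57
tool_pos: [0.5985, 0.1348, 0.0895]
ee_rot: [3.038, 1.563, -2.194]
wrist_force: [-4.5, -9.2, -1.5]
width: 0.0235
```

```bash
python3 chk.py
```

```text
tip [0.596  0.1356 0.022 ] r 0.1616 bearing 1.119 Frad -10.32 Fdir 1.103 Fz 1.67 tilt [-0.005 -0.006 -1.   ]
```

>>> step_arm --motion "0 0.3 0 0 0 0 0;0 0.3 0 0 0 0 0;0 0.2 0 0 0 0 0;0 0 0 0 0 0 0"

```text
time: 9.9
tool_pos: [0.5986, 0.1348, 0.0816]
ee_rot: [3.066, 1.563, -2.166]
wrist_force: [-4.6, -8.8, -0.2]
width: 0.0235
```

```bash
python3 chk.py;python3 look.py f;python3 - <<'E'
from h import *
im=cv2.imread("pics/s_f.png");a=cv2.resize(im[140:190,240:290],None,fx=12,fy=12,interpolation=cv2.INTER_CUBIC)
cv2.imwrite("pics/zz_f.png",cv2.convertScaleAbs(a,alpha=1.7,beta=-10))
E
```

```text
tip [0.5961 0.1356 0.0141] r 0.1617 bearing 1.119 Frad -10.0 Fdir 1.07 Fz 3.03 tilt [-0.004 -0.006 -1.   ]
t 9.9 pos [0.5986 0.1348 0.0816] zyaw 1.051 ytool [-0.868  0.497  0.001] d_cm [-6.82 -1.86 -2.42] F [-4.6  -8.78 -0.17] T [-2.149  1.052  0.033] w 0.0235
turn about tool x: 0.001  or -3.141 q6 -0.9179705339531832
shift if turned first [-6.82 -1.86 -2.42]
```

View pics/zz_f.png

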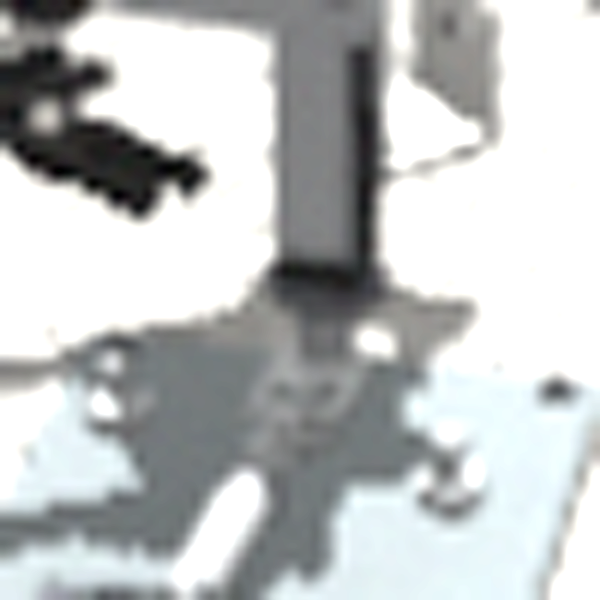

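>>> step_arm --motion "0 0.05 0 -0.2 0 0 0;0 0 0 -0.2 0 0 0;0 0 -0.05 -0.2 0 0 0;0 0 0 0 0 0 0"

```text
time: 10.28
tool_pos: [0.5968, 0.1301, 0.0821]
ee_rot: [-3.051, 1.566, -2.0]
wrist_force: [-3.6, -7.0, -1.2]
width: 0.0238
```

```bash
python3 chk.py
```

```text
tip [0.5945 0.131  0.0146] r 0.1568 bearing 1.115 Frad -8.0 Fdir 1.072 Fz 2.03 tilt [-0.002 -0.004 -1.   ]
```

>>> step_arm --motion "0 0.05 0 -0.15 0 0 0;0 0 0 -0.15 0 0 0;0 0 0 0 0 0 0"

```text
time: 10.53
tool_pos: [0.5963, 0.1293, 0.0821]
ee_rot: [-1.829, 1.57, -0.777]
wrist_force: [-1.3, -4.6, -1.0]
width: 0.0238
```

```bash
python3 chk.py
```

```text
tip [0.5942 0.1305 0.0146] r 0.1562 bearing 1.115 Frad -4.8 Fdir 1.255 Fz 2.17 tilt [ 0.001 -0.001 -1.   ]
```

>>> step_arm --motion "0 0 0 -0.15 0 0 0;0 0 0 -0.15 0 0 0;0 0 0 -0.05 0 0 0;0 0 0 0 0 0 0"

```text
time: 10.87
tool_pos: [0.5952, 0.1282, 0.0823]
ee_rot: [-0.293, 1.567, 0.76]
wrist_force: [0.4, 0.9, -0.2]
width: 0.0238
```

```bash
python3 chk.py
```

```text
tip [0.5932 0.1297 0.0148] r 0.155 bearing 1.119 Frad 0.86 Fdir -1.793 Fz 3.03 tilt [ 0.003  0.003 -1.   ]
```

>>> step_arm --motion "0 0 0 -0.05 0 0 0;0 -0.2 0 0 0 0 0;0 -0.2 0 0 0 0 0;0 0 0 0 0 0 0"

```text
time: 11.2
tool_pos: [0.5938, 0.1266, 0.0853]
ee_rot: [2.031, 1.57, 3.083]
wrist_force: [-1.4, -0.2, -3.1]
width: 0.0239
```

```bash
python3 chk.py
```

```text
tip [0.5916 0.1279 0.0178] r 0.1527 bearing 1.123 Frad -0.89 Fdir 0.14 Fz 0.1 tilt [-0.001  0.    -1.   ]
```

>>> step_arm --motion "0 -0.3 0 0.05 0 0 0;0 -0.4 0 0 0 0 0;0 -0.5 0 0 0 0 0;0 0 0 0 0 0 0"

```text
time: 11.53
tool_pos: [0.5951, 0.127, 0.0991]
ee_rot: [-0.896, 1.568, 0.156]
wrist_force: [0.5, -0.5, -2.1]
width: 0.0241
```

```bash
python3 chk.py
```

```text
tip [0.5931 0.1283 0.0316] r 0.1538 bearing 1.115 Frad -0.33 Fdir 2.058 Fz 1.12 tilt [ 0.003  0.    -1.   ]
```

>>> step_arm --motion "0 -1.5 0 0 0 0 0;0 -2.5 0 0 0 0 0;0 -2.5 0 0 0 0 0;0 0 0 0 0 0 0;0 0 0 0 0 0 0"

```text
time: 11.95
tool_pos: [0.5955, 0.1271, 0.1645]
ee_rot: [-0.916, 1.566, 0.136]
wrist_force: [0.2, 0.4, -3.4]
width: 0.0239
```

```bash
python3 chk.py; python3 look.py g;python3 - <<'E'
from h import *
to([.4557,-.282,.16],1.537)
im=cv2.imread("pics/s_g.png");a=cv2.resize(im[130:195,240:290],None,fx=9,fy=9,interpolation=cv2.INTER_CUBIC)
cv2.imwrite("pics/zz_g.png",cv2.convertScaleAbs(a,alpha=1.6,beta=0))
E
```

```text
tip [0.5937 0.1284 0.097 ] r 0.1541 bearing 1.112 Frad 0.3 Fdir -1.436 Fz -0.2 tilt [ 0.005  0.001 -1.   ]
t 11.95 pos [0.5955 0.1271 0.1645] zyaw 1.052 ytool [-0.868  0.496 -0.004] d_cm [ 1.45 -1.74 -1.55] F [ 0.15  0.36 -3.4 ] T [0.    0.002 0.056] w 0.0239
turn about tool x: 0.002  or -3.14 q6 -0.934834077776512
shift if turned first [ 1.45 -1.74 -1.55]
t 12.0 pos [0.5943 0.1269 0.1622] zyaw 1.052 ytool [-0.868  0.496 -0.   ] d_cm [  0.21  -8.24 -42.38] F [-0.47  0.62 -4.28] T [-0.038  0.036  0.021] w 0.0238
turn about tool x: -0.485  or 2.657 q6 -0.9348486825480294
shift if turned first [  0.2   12.47 -41.34]
```

View pics/zz_g.png

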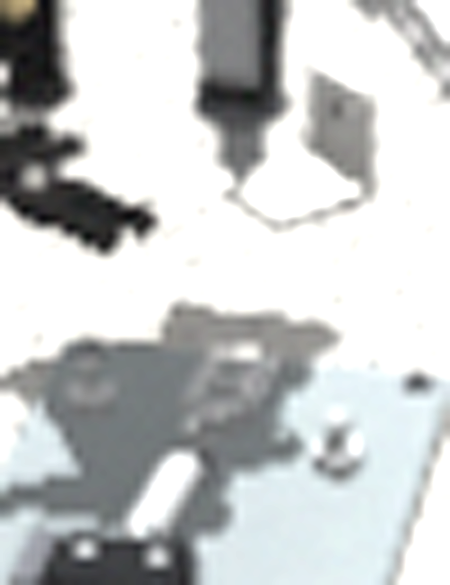

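>>> step_arm --motion "0 0 0 0 -0.12 0 0;0 0 0 0 -0.12 0 0;0 0 0 0 -0.12 0 0;0 0 0 0 -0.125 0 0;0 0 1.1 -3.6 0 0 0;0 0 1.1 -3.6 0 0 0;0 0 1.1 -3.6 0 0 0;0 0 1.1 -3.6 0 0 0;0 0 1.1 -3.6 0 0 0;0 0 1.1 -3.6 0 0 0;0 0 1.1 -3.6 0 0 0;0 0 1.1 -3.6 0 0 0;0 0 1.1 -3.6 0 0 0;0 0 1.1 -3.6 0 0 0;0 0 1.1 -3.6 0 0 0;0 0 0.3 -1.7 0 0 0;0 0 0 0 0 0 0;0 0 0 0 0 0 0"

```text
time: 13.5
tool_pos: [0.4551, -0.2816, 0.1598]
ee_rot: [0.783, 1.566, 2.318]
wrist_force: [0.5, 0.4, -3.1]
width: 0.0239
```

Run:
```python
from h import *
to([.4557,-.282,.125],1.537)
t=cv2.cvtColor(snapshot("top"),cv2.COLOR_RGB2BGR);s=cv2.cvtColor(snapshot("side"),cv2.COLOR_RGB2BGR)
cv2.imwrite("pics/s_h.png",s);cv2.imwrite("pics/t_h.png",t)
a=cv2.resize(t[155:205,205:265],None,fx=10,fy=10,interpolation=cv2.INTER_CUBIC);cv2.imwrite("pics/zt_h.png",a)
b=cv2.resize(s[155:275,215:300],None,fx=5,fy=5,interpolation=cv2.INTER_CUBIC)
c=cv2.resize(s[155:215,225:265+10],None,fx=8,fy=8,interpolation=cv2.INTER_CUBIC)
cv2.imwrite("pics/zs_h.png",b)
```

```text
t 13.5 pos [ 0.4551 -0.2816  0.1598] zyaw 1.535 ytool [-0.999  0.036  0.003] d_cm [ 3.48 -0.08 -0.05] F [ 0.47  0.41 -3.14] T [ 0.037 -0.008  0.032] w 0.0239
turn about tool x: -0.002  or 3.139 q6 -2.1951447871825343
shift if turned first [ 3.48 -0.08 -0.05]
```

View pics/zt_h.png

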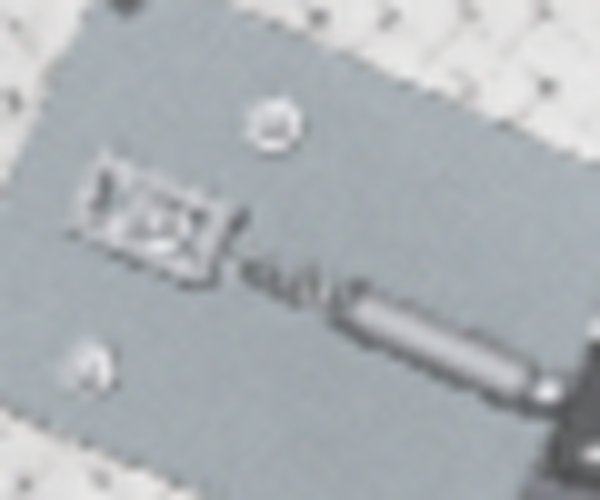

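View pics/zs_h.png

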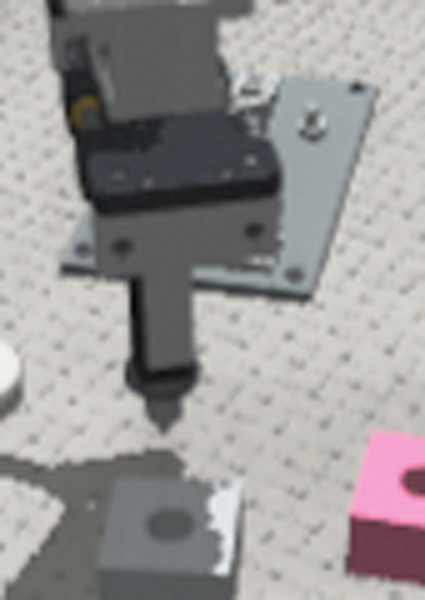

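Run:
```python
from h import *
o,R=st();T=o['tool_pos']+.0675*R[:,0]+.0025*R[:,1]
f=lambda X:((proj("side",X)-[215,155])+.5)*5
print(T,"tip",f(T),"obs 165,431;","flange",f(T+[0,0,.032]),"obs 162,378; hole",f((.4552,-.2801,.038)),f(T*[1,1,0]+[0,0,.038]),"obs 170,524")
```

```text
[ 0.45336059 -0.28006208  0.09323604] tip [165.42703265 425.83826144] obs 165,431; flange [162.57115708 369.50520576] obs 162,378; hole [174.01907568 517.04381422] [170.08204536 517.65987061] obs 170,524
```

>>> step_arm --motion "0 2 -0.05 0 0 0 0;0 2 0 0 0 0 0;0 1.5 0 0 0 0 0;0 0.5 0 0 0 0 0;0 0.5 0 0 0 0 0;0 0 0 0 0 0 0"

```text
time: 14.1
tool_pos: [0.4569, -0.2805, 0.0966]
ee_rot: [0.812, 1.569, 2.351]
wrist_force: [0.2, -0.4, -2.3]
width: 0.0239
```

```bash
python3 -c "
from h import *
to([.4557,-.282,.0738],1.537)"
```

```text
t 14.1 pos [ 0.4569 -0.2805  0.0966] zyaw 1.538 ytool [-0.999  0.032  0.001] d_cm [ 2.28  0.12 -0.16] F [ 0.18 -0.38 -2.32] T [ 0.002  0.005 -0.067] w 0.0239
turn about tool x: 0.001  or -3.14 q6 -2.194956957506235
shift if turned first [ 2.28  0.12 -0.16]
```

>>> step_arm --motion "0 0.4 0.1 -0.15 0 0 0;0 0.5 0 0 0 0 0;0 0.5 0 0 0 0 0;0 0.4 0 0 0 0 0;0 0 0 0 0 0 0;0 0 0 0 0 0 0"

```text
time: 14.6
tool_pos: [0.4557, -0.283, 0.0791]
ee_rot: [0.81, 1.57, 2.347]
wrist_force: [0.6, 0.1, -2.9]
width: 0.0236
```

```bash
python3 -c "
from h import *
to([.4557,-.282,.0738],1.537)"
```

```text
t 14.6 pos [ 0.4557 -0.283   0.0791] zyaw 1.537 ytool [-0.999  0.034  0.001] d_cm [0.53 0.   0.1 ] F [ 0.59  0.08 -2.89] T [-0.004  0.    -0.044] w 0.0236
turn about tool x: -0.0  or 3.141 q6 -2.1984359779062066
shift if turned first [0.53 0.   0.1 ]
```

>>> step_arm --motion "0 0.2 0 0.05 0 0 0;0 0.2 0 0 0 0 0;0 0.1 0 0 0 0 0;0 0 0 0 0 0 0"

```text
time: 14.93
tool_pos: [0.4557, -0.2825, 0.0741]
ee_rot: [0.837, 1.57, 2.374]
wrist_force: [-0.0, 0.9, -3.5]
width: 0.0236
```

>>> step_arm --motion "0 0.05 0 0 0 0 0;0 0 0 0 0 0 0"

```text
time: 15.1
tool_pos: [0.4559, -0.2826, 0.0739]
ee_rot: [-0.887, 1.571, 0.65]
wrist_force: [-0.7, 0.7, -3.8]
width: 0.0238
```

>>> step_arm --motion "0 0.1 0 0 0 0 0;0 0 0 0 0 0 0"

```text
time: 15.27
tool_pos: [0.456, -0.2827, 0.0738]
ee_rot: [-2.099, 1.57, -0.562]
wrist_force: [-1.8, 1.1, 1.2]
width: 0.0237
```

Contact (upward force): it's home. Opening and going up.

>>> step_arm --motion "50 0 0 0 0 0 0;50 0 0 0 0 0 0;50 0 0 0 0 0 0;50 0 0 0 0 0 0;50 0 0 0 0 0 0;50 -1 0 0 0 0 0;50 -2 0 0 0 0 0;50 -3 0 0 0 0 0;50 -3 0 0 0 0 0;50 -3 0 0 0 0 0;50 0 3 3 0 0 0;50 0 3 3 0 0 0;50 0 3 3 0 0 0;50 0 2 2 0 0 0;50 0 0 0 0 0 0;50 0 0 0 0 0 0"

```text
time: 16.6
tool_pos: [0.3511, -0.1702, 0.1942]
ee_rot: [-2.142, 1.567, -0.604]
wrist_force: [0.4, 0.0, -0.2]
width: 0.0472
```

Run:
```python
from h import *
to([.4557,-.282,.0738],1.537)
t=cv2.cvtColor(snapshot("top"),cv2.COLOR_RGB2BGR);s=cv2.cvtColor(snapshot("side"),cv2.COLOR_RGB2BGR)
cv2.imwrite("pics/s_i.png",s);cv2.imwrite("pics/t_i.png",t)
r=lambda im,k:cv2.resize(im,None,fx=k,fy=k,interpolation=cv2.INTER_CUBIC)
cv2.imwrite("pics/i1.png",np.hstack([r(t[155:205,205:265],6.6),r(s[232:282,225:275],6.6)]))
cv2.imwrite("pics/i2.png",np.hstack([r(s[155:215,225:300],5.3),r(t[190:250,300:375],5.3)]))
```

```text
t 16.6 pos [ 0.3511 -0.1702  0.1942] zyaw 1.538 ytool [-0.999  0.033 -0.003] d_cm [ 12.09 -10.79 -10.81] F [ 0.36  0.02 -0.25] T [-0.005 -0.056 -0.016] w 0.0472
turn about tool x: 0.001  or -3.141 q6 -2.1348783639544595
shift if turned first [ 12.09 -10.8  -10.8 ]
```

View pics/i1.png

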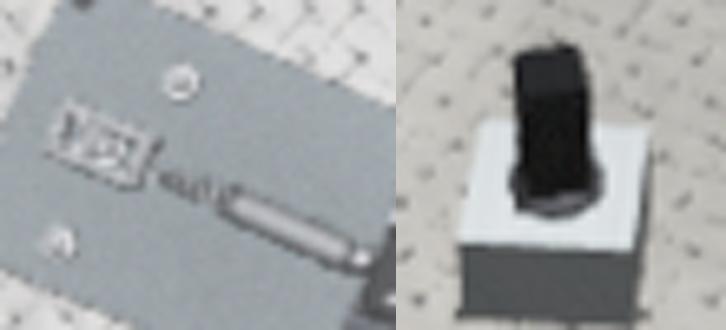

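View pics/i2.png

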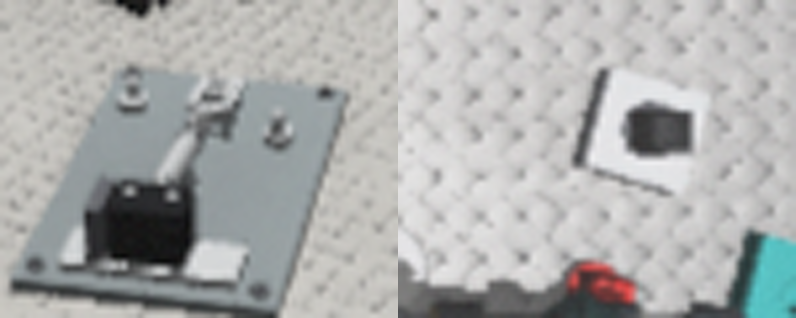

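View pics/s_i.png

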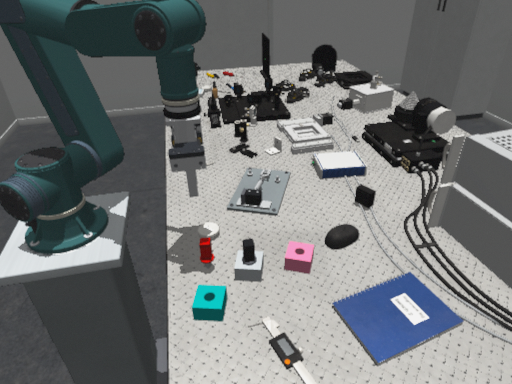

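The last pictures show the puller upright and home in the grey stand (side view 249,255). The plate is low around the middle post (top view about 221,177), and the lens case, mouse and bracket are where they started. Handing in.

```bash
python3 -c "
from bench import robot
print(robot.close_job())"
```

```text
the job is handed in; nothing more can be done
None
```

I pulled the spring and hooked its end plate under the head of the **middle** post. The puller went back into its stand, I let go, and I handed the job in at about 16.7 s of the 72 s allowed. No verdict is reported.

**Choice of post:** the pull felt about 5 N at roughly 4 mm of stretch, then 9 to 10 N at 19 to 21.5 mm. That gives a starting tension of about 3.0 to 3.7 N. On the middle post this predicts 8.2 to 8.8 N, inside the 7.5 to 12.5 N band but in its lower part. The far post would give about 12 N or more, and the near post less than 5 N.

**Last checks:**
- **Hook:** on the way in, the puller's load fell sharply to zero at the expected hook position. The pictures show the plate low, with the middle post's head in its slot.
- **Puller:** it stands upright in the grey stand at the height it was taken from. There was contact force when it bottomed, and the gripper is clear of it.
- **Loads:** the readings on the plate stayed near 10 N sideways and 3 N downward. The lens case, mouse and bracket look unmoved.

**Disagreements:**
- The force rose by about 0.27 N per mm of stretch, against the stated 0.32.
- The side camera read about half a pixel to 1.5 pixels (some millimetres) low throughout.
- The tension on the post is inferred from the pull; I did not measure it after hooking.

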